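# Unstack the fridge containers into their trays

### The arm

A 6-joint arm with a two-finger parallel gripper is mounted at the origin on the work surface. World frame = base frame: x ahead of the robot, y to its left, z up, the work surface at z = 0. Lengths are in m, angles in rad, forces in N, time in s.
With the tool pointing down it reaches from about 0.35 to 0.8 m from the base axis. Payload 7.3 kg.
Tool frame: the origin (TCP) lies midway between the tips of the shut fingers; the grasp point (between the pads) lies env.grasp_offset behind it (env.grasp_offset is the distance from the TCP to the grasp point, in m); z points along the fingers, y is the line along which they close (so a half turn about z gives the same grasp; the last joint's range is limited). The gripper opens to 85 mm and grips with 20 to 120 N. Pads are 22 mm wide; open, the fingers measure 114 mm over their backs; the gripper's body (76 mm by 85 mm) begins 54 mm behind the grasp point. The pads swing forward as they close: fully open they stand 13 mm farther back than shut.
Start: joints at [-0.146, 0.342, 1.524, -0, 1.275, -0.146], TCP at [0.525, 0, 0.231] pointing down, gripper open.
Joint ranges: [-2.53, 2.53], [-0.77, 2.02], [0.04, 2.7], [-1, 4.14], [0.28, 2.66], [-3.11, 3.11]. Speed limits (rad/s): [2.57, 2.57, 3.14, 3.14, 3.14, 3.14].

### API

Orientations are given as [roll, pitch, yaw] about the fixed x, y, z axes, in that order (R = Rz(yaw) Ry(pitch) Rx(roll)).
In Python, from plant import env gives the robot as it stands.
- The arm moves only by the tool shift_gripper, called after ">>>" in YAML: its name, and indented under it one key for each argument. Schema: {"type":"object","properties":{"increments":{"type":"object","properties":{"plan":{"type":"array","items":{"type":"array","items":{"type":"number"},"minItems":5,"maxItems":5},"minItems":1,"maxItems":10}},"additionalProperties":false,"required":["plan"]},"force":{"type":"number"},"only":{"type":"string"},"quiet":{"type":"boolean"},"lines":{"type":"string"}},"required":["increments"],"additionalProperties":false}. increments is an object whose key "plan" holds a list of rows, 1 to 10 of them, each of 5 numbers: dx, dy, dz in normalised numbers (1 is 0.75 m), then a turn about the tool's z in parts of the range, where 1.0 means 180 degrees, then the finger opening in m; each row is the pose to reach, as a shift and turn from the pose commanded when the call began, along the tool's axes at that moment; what a row does not reach only later rows make up. A row lasts 1/10 s, in which the tool goes at most 0.05 m and 0.15 rad, less where a joint would pass 70% of its speed; a pose out of reach is approached as far as the arm can. The fingers move at their own pace and stop on an object; force is the grip in N (left out, the last holds). Time passes only in rows, so rows that do not move let the fingers close. The tool returns the time, the measured TCP pose, the force, the opening and the grip force at its end. only (a regular expression) keeps the lines of the reply that match it, lines (a string "A,B") keeps lines A to B, and quiet returns only ok. No shift or turn number may pass 1 either way. Input that does not fit is refused with a message, and nothing moves.
- env.observe(): the state, without advancing time (a new reading comes with each control period).
- env.snapshot(name): name is "scene" or "side" or "wrist"; returns a dict with "img" (420x560x3 uint8, red, green, blue), "fov_y" (degrees; the focal length in pixels is half the picture's height over the tangent of half this angle, whatever the lens; pixels are square), "cx", "cy" (the principal point, pixels), "R" (3x3) and "t" (3): a world point X has camera coordinates R X + t; the wrist camera has in their place "T_tool_cam" (4x4, takes a point from camera to tool coordinates, whose origin is the TCP and whose axes are the flange's). Camera axes: x right, y down, z forward; pixel columns grow to the right and rows downward; lengths in m; the calibration is good to about 2 mm. A picture is of the moment at which its call begins: read the wrist's pose just before it. There is no depth.
- env.job_done(): hands the job in; it is judged then, once.
The state is a dict: "clock": time; "qpos": joint angles; "qd": joint speeds; "tau": joint torques, N m; "ee_pos": TCP position; "orientation": TCP orientation; "ft_force": force on the tool from outside, world axes, zero at the start; "moment": the same for the moment, N m; "gripper_width": finger opening in m; "grasp_force": force on a finger pad.
Only numpy, scipy, OpenCV 4.12 (cv2) and the standard library are available. Lean on these libraries where they do the work, as an engineer would, in place of code of your own. Each camera call takes 0.05 s, during which the arm holds its last target. There are 200 camera calls.

### The job

Before the fridge is restocked, take the stack of four lidded food containers apart from the top down, one at a time, and set each down inside the shallow bamboo tray of its own shape (round, square, oval, long), flat on the tray's floor and not up on the lip. Keep the containers upright, do not drop them, and leave the two glass jars among the trays standing where they are.

Things in the scene. Friction and masses are not known exactly. Their poses are not given: they have to be found in the camera images.
- round_tub: Small round lidded clear plastic food container with a white lid; rigid and closed. Origin: centre of its underside; z up. 50 mm in diameter, 54 mm high. At the start it is the top of the stack, on the square box.
- square_box: Square lidded clear plastic food container with a white lid; rigid and closed. Origin: centre of its underside; z up. 60 x 60 mm, sides along its x and y, 44 mm high. At the start third from the bottom of the stack, on the oval box.
- oval_box: Oval lidded clear plastic food container with a white lid; rigid and closed. Origin: centre of its underside; z up. 112 mm long (along its x) with straight sides and half-round ends, 66 mm wide (y), 42 mm high. At the start second from the bottom, on the long box.
- long_box: Long rectangular lidded clear plastic food container with a white lid; rigid and closed. Origin: centre of its underside; z up. 156 mm long (along its x), 66 mm wide (y), 42 mm high. At the start the bottom of the stack, on the worktop. The stacked containers are only loosely aligned (a few mm, about 0.1 rad) and their lids are flat; nothing holds them together.
- round_tray: Shallow round tray of bamboo, fixed to the worktop. The floor is 4 mm thick (its top is 4 mm above the origin); a lip 5 mm thick runs round it, its top 10 mm above the origin, leaving 10 mm to spare on every side of the container. Origin: centre of its underside, on the worktop; z up. Outer diameter 80 mm, inside 70 mm.
- square_tray: Shallow square tray of bamboo, fixed to the worktop. The floor is 4 mm thick (its top is 4 mm above the origin); a lip 5 mm thick runs round it, its top 10 mm above the origin, leaving 10 mm to spare on every side of the container. Origin: centre of its underside, on the worktop; z up. Outside 90 x 90 mm, inside 80 x 80 mm, sides along its x and y.
- oval_tray: Shallow oval tray of bamboo, fixed to the worktop. The floor is 4 mm thick (its top is 4 mm above the origin); a lip 5 mm thick runs round it, its top 10 mm above the origin, leaving 10 mm to spare on every side of the container. Origin: centre of its underside, on the worktop; z up. Outside 142 mm long (x) by 96 mm wide (y), inside 132 x 86 mm, with half-round ends.
- long_tray: Shallow long rectangular tray of bamboo, fixed to the worktop. The floor is 4 mm thick (its top is 4 mm above the origin); a lip 5 mm thick runs round it, its top 10 mm above the origin, leaving 10 mm to spare on every side of the container. Origin: centre of its underside, on the worktop; z up. Outside 186 mm long (x) by 96 mm wide (y), inside 176 x 86 mm.
- tall_jar: Bystander: loose glass jar with a metal lid, 68 mm in diameter, 105 mm high, standing on the worktop among the trays. Origin: centre of its underside.
- jam_jar: Bystander: loose small amber glass jar with a black lid, 60 mm in diameter, 70 mm high, standing on the worktop among the trays. Origin: centre of its underside.

How it is judged:
On the way, in this order (a step that is already met when the one before it is completed fails the run):
1. the small round tub stands flat inside its tray (horizontal distance between round_tub and round_tray below 0.016 m and z of round_tub in the frame of round_tray between 0.002 and 0.0058 m and angle between round_tub's own z axis and vertical below 0.03 rad), for 0.2 s.
2. the square box stands flat inside its tray (horizontal distance between square_box and square_tray below 0.016 m and z of square_box in the frame of square_tray between 0.002 and 0.0058 m and angle between square_box's own z axis and vertical below 0.03 rad), for 0.2 s.
3. the oval box stands flat inside its tray (horizontal distance between oval_box and oval_tray below 0.016 m and z of oval_box in the frame of oval_tray between 0.002 and 0.0058 m and angle between oval_box's own z axis and vertical below 0.03 rad), for 0.2 s.
4. the long box stands flat inside its tray (horizontal distance between long_box and long_tray below 0.016 m and z of long_box in the frame of long_tray between 0.002 and 0.0058 m and angle between long_box's own z axis and vertical below 0.03 rad), for 0.2 s.
At the end, for the whole second after the job is handed in: Each of the four containers stands upright and at rest on the floor of the tray of its own shape: centre within 16 mm of the tray's centre, underside less than 5.8 mm above the tray's underside (so not on the lip), tilt under 0.03 rad (all of step 1 and all of step 2 and all of step 3 and all of step 4 and linear speed of each of round_tub, square_box, oval_box, long_box below 0.02 m/s and angular speed of each of round_tub, square_box, oval_box, long_box below 0.2 rad/s); the robot touches nothing.
It fails at once if a container is tipped (more than 0.5 rad from upright) (angle between any of round_tub, square_box, oval_box, long_box's own z axis and vertical above 0.5 rad).
It fails at once if a container is dropped (moves faster than 0.8 m/s, a fall of over 30 mm, while the fingers do not hold it) ((linear speed of round_tub above 0.8 m/s and contact force between round_tub and the fingers below 0.1 N) or (linear speed of square_box above 0.8 m/s and contact force between square_box and the fingers below 0.1 N) or (linear speed of oval_box above 0.8 m/s and contact force between oval_box and the fingers below 0.1 N) or (linear speed of long_box above 0.8 m/s and contact force between long_box and the fingers below 0.1 N)).
It fails at once if one of the two jars is moved more than 30 mm or tipped (distance of any of tall_jar, jam_jar from where it was at the start of the episode above 0.03 m or angle between any of tall_jar, jam_jar's own z axis and vertical above 0.5 rad).
It also fails if it takes over 120 s, if anything falls off the work surface, if the arm or the gripper's body presses on something with over 40 N, if the wrist force passes 120 N, or if a joint passes its speed limit or range.

## Working session

There is one attempt and no reset: what is moved stays moved. The work goes in short steps, Python scripts to look and compute and a tool call to move; the robot and the scene stay as the last step left them, time stands still between calls to the robot, and variables do not carry over. Pictures are saved under pics/ and viewed, at most 16 in all, crops included, and the job is handed in when it is done.

```bash
ls; mkdir -p pics
```

Run:
```python
from plant import env
import cv2,json
o=env.observe();print({k:o[k] for k in('clock','ee_pos','orientation','ft_force','gripper_width')},env.grasp_offset)
for n in('scene','side','wrist'):
    s=env.snapshot(n);cv2.imwrite(f'pics/{n}0.png',s['img'][:,:,::-1]);print(n,{k:v for k,v in s.items() if k!='img'})
```

```text
pics
plant.py
{'clock': 0.0, 'ee_pos': array([5.24613710e-01, 9.16957208e-05, 2.30637339e-01]), 'orientation': array([-3.14011233e+00, -2.49997944e-04,  1.57079384e+00]), 'ft_force': array([ 0.31201807,  0.47300935, -0.15042066]), 'gripper_width': 0.08556707253508866} 0.0187
scene {'fov_y': 54.82888458094622, 'cx': 280.63455160083123, 'cy': 207.70084470671168, 'R': array([[ 0.00407657,  0.99983916, -0.01746509],
       [ 0.81407848, -0.01346102, -0.58059885],
       [-0.58074057, -0.0118511 , -0.81400242]]), 't': array([-0.01409867, -0.36298813,  1.40493911])}
side {'fov_y': 50.806331154288685, 'cx': 272.6868460426597, 'cy': 209.01381934548385, 'R': array([[-0.92661736, -0.3759595 ,  0.00589213],
       [-0.29389569,  0.71440468, -0.6350207 ],
       [ 0.2345327 , -0.59015287, -0.77247265]]), 't': array([0.50237914, 0.21155354, 0.89506582])}
wrist {'fov_y': 65.3508395757024, 'cx': 280.6728483307216, 'cy': 207.84549790287505, 'T_tool_cam': array([[ 9.97534644e-04, -9.59886379e-01, -2.80387489e-01,
         7.18322998e-02],
       [ 9.99998553e-01,  1.34390144e-03, -1.04305469e-03,
         2.08127728e-05],
       [ 1.37802714e-03, -2.80386043e-01,  9.59886331e-01,
        -1.43393790e-01],
       [ 0.00000000e+00,  0.00000000e+00,  0.00000000e+00,
         1.00000000e+00]])}
```

View pics/scene0.png

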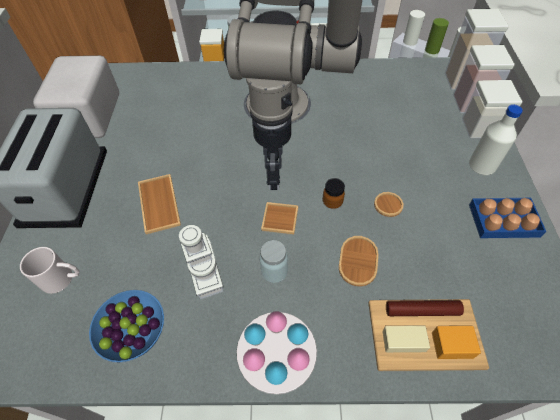

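View pics/side0.png

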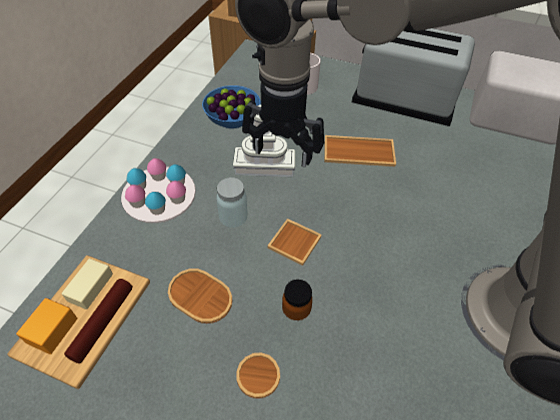

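The scene picture (columns ≈ +y, rows ≈ +x) shows the stack at about (203,262). The trays are long (158,203), square (280,218), round (389,204) and oval (359,260), with the tall jar at (274,262) and the jam jar at (334,193). The side view shows the same layout, with the gripper in front of the stack. I'll measure the trays by colour and enlarge the stack.

Create h.py:
```python
import numpy as np,cv2
from plant import env
def cam(name):
    """snapshot -> img(BGR), K, R, t (world->camera)"""
    o=env.observe(); s=env.snapshot(name)
    f=s['img'].shape[0]/2/np.tan(np.radians(s['fov_y']/2))
    K=np.array([[f,0,s['cx']],[0,f,s['cy']],[0,0,1]])
    if 'R' in s: R,t=np.array(s['R']),np.array(s['t'])
    else:
        from scipy.spatial.transform import Rotation as Ro
        T=np.eye(4);T[:3,:3]=Ro.from_euler('xyz',o['orientation']).as_matrix();T[:3,3]=o['ee_pos']
        M=np.linalg.inv(T@s['T_tool_cam']);R,t=M[:3,:3],M[:3,3]
    return s['img'][:,:,::-1].copy(),K,R,t
def unproj(px,z,K,R,t):
    px=np.atleast_2d(px).astype(float)
    d=(R.T@np.linalg.inv(K)@np.c_[px,np.ones(len(px))].T).T; c=-R.T@t
    return c+d*((z-c[2])/d[:,2])[:,None]
def proj(X,K,R,t):
    p=(K@(R@np.atleast_2d(X).T+t[:,None])).T; return p[:,:2]/p[:,2:]
def plane_rect(cnt,z,C):
    w=unproj(cnt.reshape(-1,2),z,*C)[:,:2]
    (c,s,a)=cv2.minAreaRect((w*1000).astype(np.float32)); 
    if s[0]<s[1]: s=s[::-1]; a+=90
    return np.round(c,1),np.round(s,1),round((a+90)%180-90,1)
```

Run:
```python
from h import *
for n in('scene','side'):
    img,*C=cam(n); hsv=cv2.cvtColor(img,cv2.COLOR_BGR2HSV)
    m=cv2.inRange(hsv,(5,90,90),(25,255,255))
    cs,_=cv2.findContours(cv2.morphologyEx(m,cv2.MORPH_CLOSE,np.ones((3,3))),cv2.RETR_EXTERNAL,cv2.CHAIN_APPROX_NONE)
    for c in cs:
        if 200<cv2.contourArea(c)<6000: print(n,cv2.boundingRect(c),*plane_rect(c,.008,C))
    if n=='scene':
        a=cv2.resize(img[215:305,165:300],None,fx=5.5,fy=5.5,interpolation=cv2.INTER_CUBIC);cv2.imwrite('pics/stk.png',a)
```

```text
scene (339, 236, 39, 50) [618.5 210.8] [144.5  95.1] -11.3
scene (262, 202, 36, 32) [484.6   9.4] [94.9 89.5] -8.5
scene (480, 198, 60, 32) [481.5 638.2] [150.  102.9] -89.5
scene (374, 192, 29, 25) [443. 315.] [83.8 77.2] -18.8
scene (138, 174, 42, 60) [ 426.4 -337.3] [192.   96.1] 17.0
scene (201, 35, 23, 26) [-323.8 -254.3] [169.5  86.9] 4.5
side (236, 353, 44, 45) [443.9 315.7] [79.4 78.5] -67.8
side (168, 269, 64, 55) [619.1 210.9] [145.1  98.3] -11.4
side (268, 219, 53, 46) [485.7  10. ] [94.1 92.3] 81.3
side (324, 135, 72, 32) [ 427.9 -335.5] [186.9 105.9] 16.9
side (208, 0, 44, 74) [1012.  -752.1] [489.2 138.7] -59.4
```

View pics/stk.png

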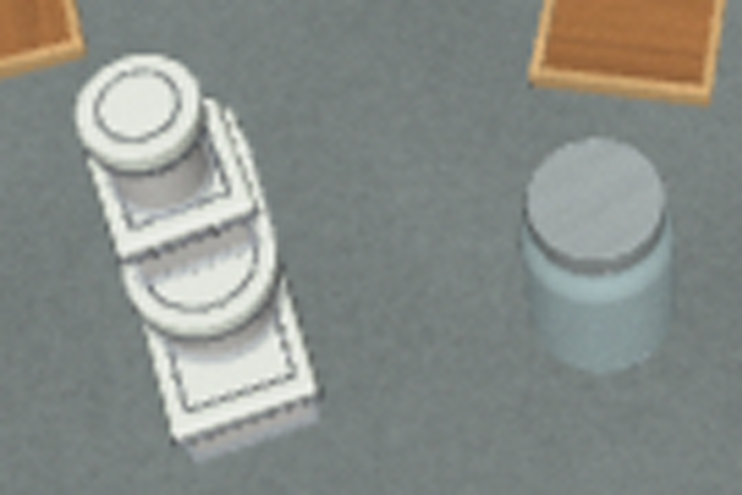

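View pics/wrist0.png

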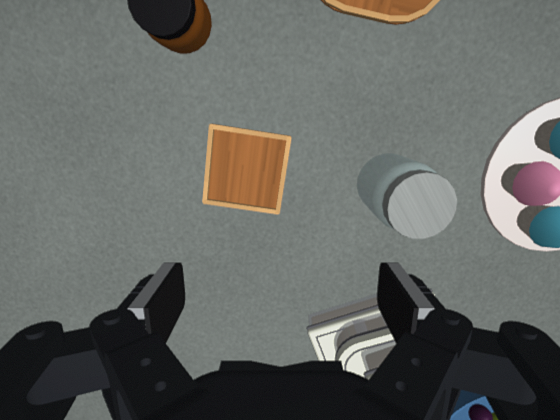

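The crop shows the round lid centre at about px (190,234), with the square, oval and long lids below it leaning the same way, and the tall jar at about (273,270). The wrist view shows the square tray, the tall jar and part of the stack at the bottom. Next I'll get rough positions and then view the stack from above.

Run:
```python
from h import *
img,*C=cam('scene')
f=lambda x,y:(165+x/5.5,215+y/5.5)
for n,p,z in[('round lid',f(137.5,107),.182),('sqBL',f(123,248),.128),('sqBR',f(257,202),.128),('sqTR',f(212,98),.128),('longBL',f(175,435),.042),('longBR',f(315,388),.042),('tall lid',f(596,200),.105),('jam lid',(335,186),.07)]:
    print(n,unproj(p,z,*C).round(4))
```

```text
round lid [[ 0.6445 -0.1834  0.182 ]]
sqBL [[ 0.6784 -0.1959  0.128 ]]
sqBR [[ 0.6578 -0.143   0.128 ]]
sqTR [[ 0.6068 -0.1671  0.128 ]]
longBL [[ 0.7226 -0.1855  0.042 ]]
longBR [[ 0.7016 -0.1271  0.042 ]]
tall lid [[ 0.6458 -0.0037  0.105 ]]
jam lid [[0.4261 0.1611 0.07  ]]
```

Units first: shifts go in shares of 0.75 m and turns go in shares of 180 degrees. So -0.18 m / 0.75 = -0.24, -0.15 m / 0.75 = -0.2, 1.23 rad / 3.1416 = 0.3915.

>>> shift_gripper:
  increments: {"plan":[[0,0,-0.0667,0,0.085],[0,0,-0.1333,0.0477,0.085],[-0.0267,0.0267,-0.1733,0.0955,0.085],[-0.0667,0.0533,-0.2,0.1432,0.085],[-0.12,0.08,-0.2,0.191,0.085],[-0.16,0.1067,-0.2,0.2387,0.085],[-0.2,0.1333,-0.2,0.2865,0.085],[-0.24,0.16,-0.2,0.3342,0.085],[-0.24,0.16,-0.2,0.382,0.085],[-0.24,0.16,-0.2,0.3915,0.085]]}

```text
clock: 1.3
ee_pos: [0.6454, -0.1814, 0.3795]
orientation: [-3.14, 0.002, 0.334]
ft_force: [0.8, 0.0, 0.0]
gripper_width: 0.085
grasp_force: 0.0
```

Run:
```python
from h import *
print(env.observe()['qpos'].round(2))
img,*C=cam('wrist');cv2.imwrite('pics/w1.png',img)
```

```text
[-0.39  0.61  0.7   0.    1.84  0.85]
```

View pics/w1.png

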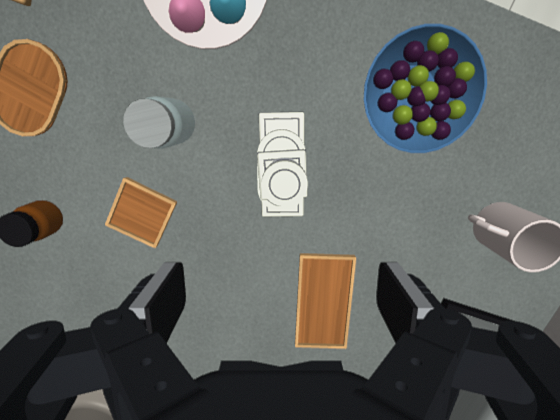

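The wrist picture shows the stack at (282,165), nearly aligned with the picture: round lid at (284,183), square behind it, oval end at (281,140), long box from (282,112) to (282,216). I'll zoom in for detail.

Run:
```python
import cv2
a=cv2.imread('pics/w1.png')[105:225,235:330]
cv2.imwrite('pics/w1c.png',cv2.resize(a,None,fx=5,fy=5,interpolation=cv2.INTER_CUBIC))
```

```text
(no output)
```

View pics/w1c.png

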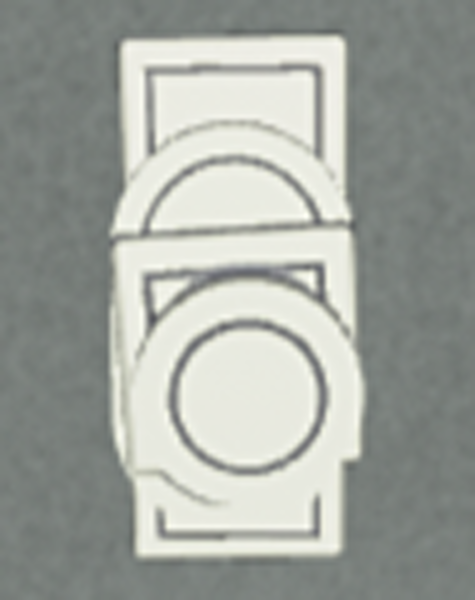

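The crop shows the corners: square lid (113,240), (352,222), (358,460), (130,470); long lid (122,40), (344,37), (342,555), (137,555); oval far end (232,122); round ring centre (249,397).

Add to h.py:
```python
def rows(x,y,z,yawy=None):
    """shift in tool axes (and turn) to bring TCP to x,y,z with the closing line at world angle yawy"""
    from scipy.spatial.transform import Rotation as Ro
    o=env.observe();R=Ro.from_euler('xyz',o['orientation']).as_matrix()
    d=R.T@(np.array([x,y,z])-o['ee_pos']); a=0
    if yawy is not None:
        a=-((yawy-np.arctan2(R[1,1],R[0,1])+np.pi/2)%np.pi-np.pi/2)
    print('d',d.round(4),'turn',round(a,3))
```

Run:
```python
from h import *
img,*C=cam('wrist')
g=lambda *p:np.array(p)/5+(235,105)
def W(z,*p): return unproj(g(*p),z,*C)[:,:2]*1000
print('round',W(182,) if 0 else W(.182,(249,397)).round(1))
for n,z,p in[('sq',.128,[(113,240),(352,222),(358,460),(130,470)]),('long',.042,[(122,40),(344,37),(342,555),(137,555)])]:
    w=W(z,*p);e=w[1]-w[0];print(n,w.mean(0).round(1),w.round(1).tolist(),'yaw of first edge',np.arctan2(e[1],e[0]).round(3))
w=W(.084,(232,122),(112,235),(350,215));print('oval',w.round(1))
m=cv2.inRange(cv2.cvtColor(img,cv2.COLOR_BGR2HSV),(5,90,90),(25,255,255))
for c in cv2.findContours(cv2.morphologyEx(m,cv2.MORPH_CLOSE,np.ones((3,3))),cv2.RETR_EXTERNAL,cv2.CHAIN_APPROX_NONE)[0]:
    if cv2.contourArea(c)>800: print(cv2.boundingRect(c),*plane_rect(c,.008,C))
```

```text
round [[ 643.5 -185.1]]
sq [ 642.7 -183.1] [[658.0, -145.9], [681.0, -198.5], [626.5, -220.5], [605.2, -167.7]] yaw of first edge -1.158
long [ 639.1 -184.2] [[700.3, -128.3], [721.8, -187.2], [577.7, -240.4], [556.7, -180.7]] yaw of first edge -1.22
oval [[ 691.3 -164.4]
 [ 653.1 -144. ]
 [ 679.  -202. ]]
(295, 254, 61, 95) [ 426.8 -338. ] [190.2  96.7] 17.2
(106, 177, 71, 71) [484.2   9.3] [93.7 91.4] -8.5
(0, 39, 67, 97) [618.4 201.6] [139.7  95.1] 5.7
```

```bash
python3 -c "
from h import *
rows(.6435,-.185,.136)"
```

```text
d [-0.0029  0.004   0.2446] turn 0
```

In the tool's units: 0.2445 m / 0.75 = 0.326, 0.235 m / 0.75 = 0.3133.

>>> shift_gripper:
  increments: {"plan":[[-0.004,0.0053,0.0667,0,0.085],[-0.004,0.0053,0.1333,0,0.085],[-0.004,0.0053,0.2,0,0.085],[-0.004,0.0053,0.2533,0,0.085],[-0.004,0.0053,0.2933,0,0.085],[-0.004,0.0053,0.3133,0,0.085],[-0.004,0.0053,0.326,0,0.085],[-0.004,0.0053,0.326,0,0.085]]}
  force: 30

```text
clock: 2.2
ee_pos: [0.6431, -0.1844, 0.1358]
orientation: [-3.14, 0.001, 0.342]
ft_force: [0.5, -0.3, 0.4]
gripper_width: 0.0848
grasp_force: 0.0
```

>>> shift_gripper:
  increments: {"plan":[[0,0,0,0,0.06],[0,0,0,0,0.04],[0,0,0,0,0.04],[0,0,0,0,0.04],[0,0,0,0,0.04],[0,0,0,0,0.04]]}

```text
clock: 2.8
ee_pos: [0.6443, -0.1852, 0.1384]
orientation: [3.139, -0.002, 0.341]
ft_force: [0.5, -0.6, 6.3]
gripper_width: 0.0492
grasp_force: 31.6
```

In the tool's units: -0.065 m / 0.75 = -0.0867, -0.05 m / 0.75 = -0.0667.

>>> shift_gripper:
  increments: {"plan":[[0,0,-0.0067,0,0.04],[0,0,-0.0133,0,0.04],[0,0,-0.0333,0,0.04],[0,0,-0.0667,0,0.04],[0,0,-0.0867,0,0.04],[0,0,-0.0867,0,0.04]]}

```text
clock: 3.4
ee_pos: [0.6445, -0.185, 0.2045]
orientation: [3.139, -0.003, 0.341]
ft_force: [0.3, -0.4, -1.8]
gripper_width: 0.0495
grasp_force: 31.4
```

Run:
```python
from h import *
img,*C=cam('wrist');img2,*_=cam('side')
cv2.imwrite('pics/w2.png',np.vstack([cv2.resize(img[130:420],(560,290)),cv2.resize(img2[80:205,180:420],(560,291))]))
rows(.4435,.315,.2)
```

```text
d [-0.0212 -0.5376  0.0016] turn 0
```

View pics/w2.png

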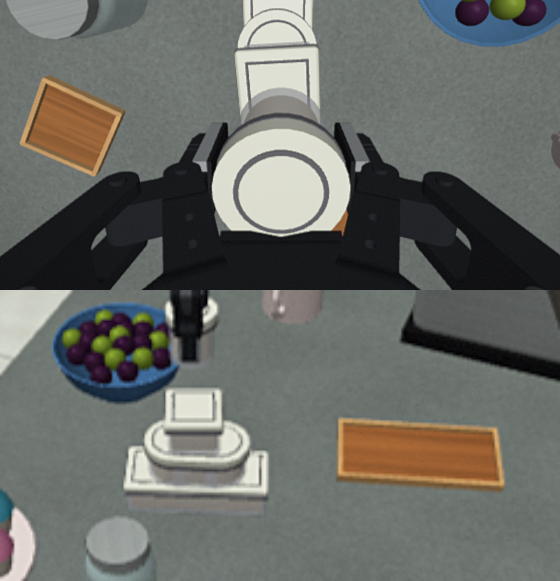

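The tub is held upright between the fingers and the rest of the stack is still in place, so I'll carry it over.

In the tool's units: -0.45 m / 0.75 = -0.6, -0.41 m / 0.75 = -0.5467.

>>> shift_gripper:
  increments: {"plan":[[-0.0013,-0.0267,0,0,0.04],[-0.004,-0.08,0,0,0.04],[-0.0067,-0.1467,0,0,0.04],[-0.0093,-0.2133,0,0,0.04],[-0.012,-0.28,0,0,0.04],[-0.0147,-0.3467,0,0,0.04],[-0.0173,-0.4133,0,0,0.04],[-0.02,-0.48,0,0,0.04],[-0.0227,-0.5467,0,0,0.04],[-0.024,-0.6,0,0,0.04]]}

```text
clock: 4.5
ee_pos: [0.4739, 0.2354, 0.2005]
orientation: [-3.141, 0.003, 0.342]
ft_force: [-0.9, -0.8, -1.3]
gripper_width: 0.0489
grasp_force: 31.6
```

>>> shift_gripper:
  increments: {"plan":[[-0.0027,-0.0533,0,0,0.04],[-0.004,-0.0933,0,0,0.04],[-0.004,-0.1107,0,0,0.04],[-0.004,-0.1107,0,0,0.04],[-0.004,-0.1107,0,0,0.04]]}

```text
clock: 5.0
ee_pos: [0.4457, 0.3096, 0.2011]
orientation: [3.141, 0.001, 0.341]
ft_force: [0.5, -1.1, -1.2]
gripper_width: 0.049
grasp_force: 31.6
```

Run:
```python
from h import *
img,*C=cam('wrist');cv2.imwrite('pics/w3.png',img)
rows(.4435,.315,.0150)
m=cv2.inRange(cv2.cvtColor(img,cv2.COLOR_BGR2HSV),(5,90,90),(25,255,255))
for c in cv2.findContours(cv2.morphologyEx(m,cv2.MORPH_CLOSE,np.ones((3,3))),cv2.RETR_EXTERNAL,cv2.CHAIN_APPROX_NONE)[0]:
    if cv2.contourArea(c)>800: print(cv2.boundingRect(c),*plane_rect(c,.008,C))
```

```text
d [-0.0003 -0.0063  0.1863] turn 0
(489, 186, 71, 104) [484.9  10.2] [98.6 90.6] 81.6
(237, 145, 77, 74) [443.6 315.8] [79.4 77.7] -67.2
(0, 36, 38, 42) [477.3 592.5] [44.  29.5] -43.0
(376, 0, 138, 122) [604.8 205.9] [121.5 105.6] -70.4
```

In the tool's units: 0.185 m / 0.75 = 0.2467, 0.184 m / 0.75 = 0.2453.

>>> shift_gripper:
  increments: {"plan":[[0,-0.008,0.0533,0,0.04],[0,-0.008,0.1067,0,0.04],[0,-0.008,0.16,0,0.04],[0,-0.008,0.2,0,0.04],[0,-0.008,0.2267,0,0.04],[0,-0.008,0.24,0,0.04],[0,-0.008,0.2453,0,0.04],[0,-0.008,0.2467,0,0.04],[0,-0.008,0.2467,0,0.04]]}

```text
clock: 5.95
ee_pos: [0.4444, 0.3163, 0.0178]
orientation: [-3.141, -0.002, 0.34]
ft_force: [-0.2, 0.9, -1.0]
gripper_width: 0.0496
grasp_force: 31.6
```

In the tool's units: 0.002 m / 0.75 = 0.0027, 0.001 m / 0.75 = 0.0013.

>>> shift_gripper:
  increments: {"plan":[[0,0,0.0013,0,0.04],[0,0,0.0027,0,0.04],[0,0,0.0027,0,0.04]]}

```text
clock: 6.25
ee_pos: [0.4437, 0.3163, 0.0151]
orientation: [-3.142, -0.001, 0.341]
ft_force: [-0.7, -0.2, -1.4]
gripper_width: 0.0495
grasp_force: 31.6
```

>>> shift_gripper:
  increments: {"plan":[[0,0,0.0013,0,0.04],[0,0,0.002,0,0.04],[0,0,0.002,0,0.04]]}

```text
clock: 6.55
ee_pos: [0.4437, 0.3164, 0.0143]
orientation: [-3.142, -0.001, 0.341]
ft_force: [-1.7, -1.7, 8.1]
gripper_width: 0.0493
grasp_force: 32.5
```

In the tool's units: -0.2 m / 0.75 = -0.2667, -0.06 m / 0.75 = -0.08.

>>> shift_gripper:
  increments: {"plan":[[0,0,0,0,0.06],[0,0,0,0,0.085],[0,0,0,0,0.085],[0,0,-0.0267,0,0.085],[0,0,-0.08,0,0.085],[0,0,-0.1467,0,0.085],[0,0,-0.2133,0,0.085],[0,0,-0.2667,0,0.085],[0,0,-0.2667,0,0.085]]}

```text
clock: 7.45
ee_pos: [0.4461, 0.3177, 0.2195]
orientation: [-3.14, -0.012, 0.341]
ft_force: [0.4, 0.1, 0.7]
gripper_width: 0.0849
grasp_force: 0.0
```

Run:
```python
from h import *
img,*C=cam('wrist');i2,*D=cam('side');i3,*_=cam('scene');
cv2.imwrite('pics/w4.png',np.hstack([img[100:300,130:430],cv2.resize(i2[280:420,180:340],None,fx=1.43,fy=1.43)]))
rows(.6427,-.183,.25,-1.158)
```

```text
d [ 0.0213  0.537  -0.0373] turn -0.072
```

View pics/w4.png

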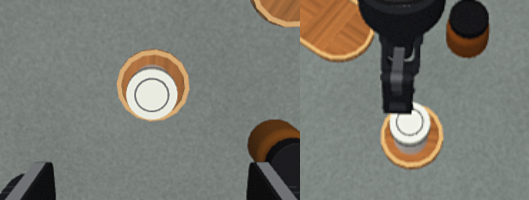

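The tub stands inside the round tray in both views (ring centre at wrist px (282,195)). Next I'll go back to the stack.

Run:
```python
from h import *
_,*C=cam('wrist');print(unproj((282,195),.058,*C))
```

```text
[[0.43994551 0.31415148 0.058     ]]
```

>>> shift_gripper:
  increments: {"plan":[[0.0027,0.0533,-0.0267,-0.0223,0.085],[0.0053,0.12,-0.04,-0.0223,0.085],[0.008,0.1867,-0.0667,-0.0223,0.085],[0.0107,0.2533,-0.0933,-0.0223,0.085],[0.0133,0.32,-0.12,-0.0223,0.085],[0.016,0.3867,-0.1467,-0.0223,0.085],[0.0187,0.4533,-0.16,-0.0223,0.085],[0.0213,0.52,-0.1733,-0.0223,0.085],[0.024,0.5867,-0.1733,-0.0223,0.085],[0.0267,0.6533,-0.1733,-0.0223,0.085]]}

```text
clock: 8.65
ee_pos: [0.6198, -0.124, 0.3415]
orientation: [-3.14, 0.002, 0.411]
ft_force: [1.3, 0.4, -0.4]
gripper_width: 0.0852
grasp_force: 0.0
```

>>> shift_gripper:
  increments: {"plan":[[0.0013,0.04,0,0,0.085],[0.0013,0.06,0,0,0.085],[0.0013,0.06,0,0,0.085],[0.0013,0.06,0,0,0.085]]}

```text
clock: 9.05
ee_pos: [0.6381, -0.1625, 0.3412]
orientation: [-3.139, 0.002, 0.411]
ft_force: [0.1, 0.3, 0.5]
gripper_width: 0.085
grasp_force: 0.0
```

Run:
```python
from h import *
img,*C=cam('wrist');cv2.imwrite('pics/w5.png',cv2.resize(img[95:225,235:335],None,fx=4.5,fy=4.5,interpolation=cv2.INTER_CUBIC))
```

```text
(no output)
```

View pics/w5.png

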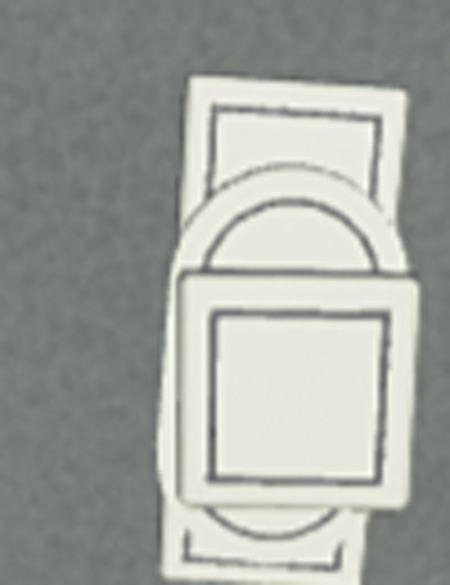

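The crop now shows the square lid with outer corners (182,275), (417,278), (408,508), (181,503), plus the oval's ring ends at (293,202) and (270,538).

Run:
```python
from h import *
_,*C=cam('wrist')
W=lambda z,*p:unproj(np.array(p)/4.5+(235,95),z,*C)[:,:2]*1000
for n,z,p in[('sq',.128,[(182,275),(417,278),(408,508),(181,503)]),('sqin',.128,[(213,315),(387,314),(379,481),(212,477)]),('long',.042,[(190,78),(407,92),(358,583),(163,578)]),('ovalring',.084,[(293,202),(270,538)])]:
    w=W(z,*p);e=w[1]-w[0];f=w[-1]-w[0];print(n,w.mean(0).round(1),np.linalg.norm(e).round(1),np.arctan2(e[1],e[0]).round(3),np.arctan2(f[1],f[0]).round(3))
rows(.6427,-.183,.090,-1.158)
```

```text
sq [ 642.8 -183.3] 56.8 -1.171 -2.738
sqin [ 641.9 -184. ] 42.3 -1.152 -2.734
long [ 639.7 -184. ] 62.9 -1.22 -2.788
ovalring [ 638.2 -183.4] 94.4 -2.782 -2.782
d [-0.0042  0.0217  0.2526] turn -0.001
```

In the tool's units: 0.252 m / 0.75 = 0.336, 0.251 m / 0.75 = 0.3347.

>>> shift_gripper:
  increments: {"plan":[[-0.0053,0.0293,0.0667,0,0.085],[-0.0053,0.0293,0.1333,0,0.085],[-0.0053,0.0293,0.2,0,0.085],[-0.0053,0.0293,0.2533,0,0.085],[-0.0053,0.0293,0.2933,0,0.085],[-0.0053,0.0293,0.32,0,0.085],[-0.0053,0.0293,0.3347,0,0.085],[-0.0053,0.0293,0.336,0,0.085]]}
  force: 30

```text
clock: 9.95
ee_pos: [0.6429, -0.1835, 0.0902]
orientation: [-3.14, 0.001, 0.412]
ft_force: [0.3, -0.3, -0.4]
gripper_width: 0.085
grasp_force: 0.0
```

>>> shift_gripper:
  increments: {"plan":[[0,0,0,0,0.06],[0,0,0,0,0.05],[0,0,0,0,0.05],[0,0,0,0,0.05],[0,0,0,0,0.05],[0,0,0,0,0.05]]}

```text
clock: 10.55
ee_pos: [0.6444, -0.1846, 0.0931]
orientation: [3.14, -0.003, 0.411]
ft_force: [-0.7, 1.8, 7.0]
gripper_width: 0.0593
grasp_force: 34.0
```

>>> shift_gripper:
  increments: {"plan":[[0,0,-0.0067,0,0.05],[0,0,-0.0133,0,0.05],[0,0,-0.0333,0,0.05],[0,0,-0.0667,0,0.05],[0,0,-0.1067,0,0.05],[0,0,-0.1067,0,0.05]]}

```text
clock: 11.15
ee_pos: [0.6455, -0.1857, 0.176]
orientation: [3.135, -0.006, 0.411]
ft_force: [0.4, -0.0, -2.6]
gripper_width: 0.0594
grasp_force: 33.4
```

Run:
```python
from h import *
img,*C=cam('wrist');cv2.imwrite('pics/w6.png',img)
# tray yaw -8.5deg; closing line along the nearest tray side
for a in (-.148,-.148+np.pi/2): rows(.485,.0098,.17,a)
```

```text
d [-0.0683 -0.2425  0.0021] turn -1.012
d [-0.0683 -0.2425  0.0021] turn 0.559
```

In the tool's units: -0.242 m / 0.75 = -0.3227, -0.22 m / 0.75 = -0.2933, 0.56 rad / 3.1416 = 0.1783.

>>> shift_gripper:
  increments: {"plan":[[-0.008,-0.0267,0,0.0223,0.05],[-0.0227,-0.08,0,0.0541,0.05],[-0.0373,-0.1333,0,0.0859,0.05],[-0.0533,-0.1867,0,0.1178,0.05],[-0.068,-0.24,0,0.1496,0.05],[-0.0827,-0.2933,0,0.1783,0.05],[-0.0907,-0.3227,0,0.1783,0.05],[-0.0907,-0.3227,0,0.1783,0.05],[-0.0907,-0.3227,0,0.1783,0.05]]}

```text
clock: 12.1
ee_pos: [0.4841, 0.0102, 0.1702]
orientation: [3.141, 0.001, -0.148]
ft_force: [-0.0, -1.5, -1.6]
gripper_width: 0.0596
grasp_force: 33.6
```

Run:
```python
from h import *
img,*C=cam('wrist');cv2.imwrite('pics/w7.png',img)
rows(.485,.0098,.0161,-.148+np.pi/2)
```

```text
d [ 0.0005 -0.0002  0.1543] turn -0.001
```

View pics/w7.png

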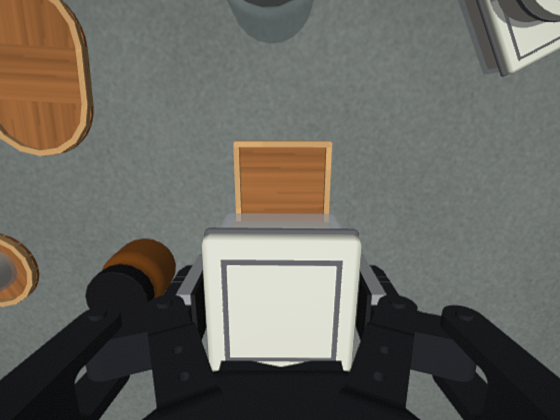

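The box is level and squared with the tray (tray far edge at row 142, columns 235–331), and the jam jar is well clear of the fingers. I'll lower it.

In the tool's units: 0.154 m / 0.75 = 0.2053, 0.153 m / 0.75 = 0.204.

>>> shift_gripper:
  increments: {"plan":[[0,0,0.0533,0,0.05],[0,0,0.1067,0,0.05],[0,0,0.1533,0,0.05],[0,0,0.18,0,0.05],[0,0,0.1973,0,0.05],[0,0,0.204,0,0.05],[0,0,0.2053,0,0.05],[0,0,0.2053,0,0.05]]}

```text
clock: 12.95
ee_pos: [0.4851, 0.0096, 0.0173]
orientation: [3.142, -0.001, -0.15]
ft_force: [-0.1, 0.3, -2.4]
gripper_width: 0.0598
grasp_force: 33.6
```

>>> shift_gripper:
  increments: {"plan":[[0,0,0.0013,0,0.05],[0,0,0.0027,0,0.05],[0,0,0.004,0,0.05],[0,0,0.004,0,0.05]]}

```text
clock: 13.35
ee_pos: [0.4845, 0.0101, 0.0142]
orientation: [-3.142, -0.0, -0.149]
ft_force: [-0.8, -0.1, -3.4]
gripper_width: 0.0597
grasp_force: 33.6
```

In the tool's units: 0.0015 m / 0.75 = 0.002, 0.001 m / 0.75 = 0.0013.

>>> shift_gripper:
  increments: {"plan":[[0,0,0.0013,0,0.05],[0,0,0.002,0,0.05],[0,0,0.002,0,0.05]]}

```text
clock: 13.65
ee_pos: [0.4846, 0.0101, 0.0131]
orientation: [3.142, -0.001, -0.149]
ft_force: [-1.3, -0.3, 4.3]
gripper_width: 0.0594
grasp_force: 34.3
```

In the tool's units: -0.2 m / 0.75 = -0.2667, -0.16 m / 0.75 = -0.2133.

>>> shift_gripper:
  increments: {"plan":[[0,0,0,0,0.07],[0,0,0,0,0.085],[0,0,0,0,0.085],[0,0,-0.0267,0,0.085],[0,0,-0.08,0,0.085],[0,0,-0.1467,0,0.085],[0,0,-0.2133,0,0.085],[0,0,-0.2667,0,0.085],[0,0,-0.2667,0,0.085]]}

```text
clock: 14.55
ee_pos: [0.4874, 0.0097, 0.2182]
orientation: [-3.141, -0.012, -0.149]
ft_force: [0.6, -0.8, -0.1]
gripper_width: 0.0847
grasp_force: 0.0
```

Run:
```python
from h import *
img,*C=cam('wrist');cv2.imwrite('pics/w8.png',img)
rows(.638,-.175,.32,-1.211)
```

```text
d [ 0.1786  0.1602 -0.1038] turn -0.509
```

In the tool's units: 0.1785 m / 0.75 = 0.238, 0.165 m / 0.75 = 0.22, -0.509 rad / 3.1416 = -0.162.

>>> shift_gripper:
  increments: {"plan":[[0.024,0.0213,-0.04,-0.0318,0.085],[0.06,0.0533,-0.08,-0.0637,0.085],[0.1,0.0893,-0.12,-0.0955,0.085],[0.14,0.1253,-0.1387,-0.1273,0.085],[0.18,0.16,-0.1387,-0.162,0.085],[0.22,0.196,-0.1387,-0.162,0.085],[0.238,0.2133,-0.1387,-0.162,0.085],[0.238,0.2133,-0.1387,-0.162,0.085],[0.238,0.2133,-0.1387,-0.162,0.085]]}

```text
clock: 15.5
ee_pos: [0.6368, -0.1745, 0.3142]
orientation: [-3.139, 0.003, 0.359]
ft_force: [-0.5, 0.1, -0.2]
gripper_width: 0.085
grasp_force: 0.0
```

Run:
```python
from h import *
img,*C=cam('wrist');c=cv2.resize(img[80:230,225:345],None,fx=4,fy=4,interpolation=cv2.INTER_CUBIC)
b=cv2.imread('pics/w8.png')[60:260,200:360];cv2.imwrite('pics/w9.png',np.hstack([c,cv2.resize(b,(300,600*300//480))] if 0 else [c,cv2.copyMakeBorder(cv2.resize(b,(300,375)),0,225,0,0,0)]))
```

```text
(no output)
```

View pics/w9.png

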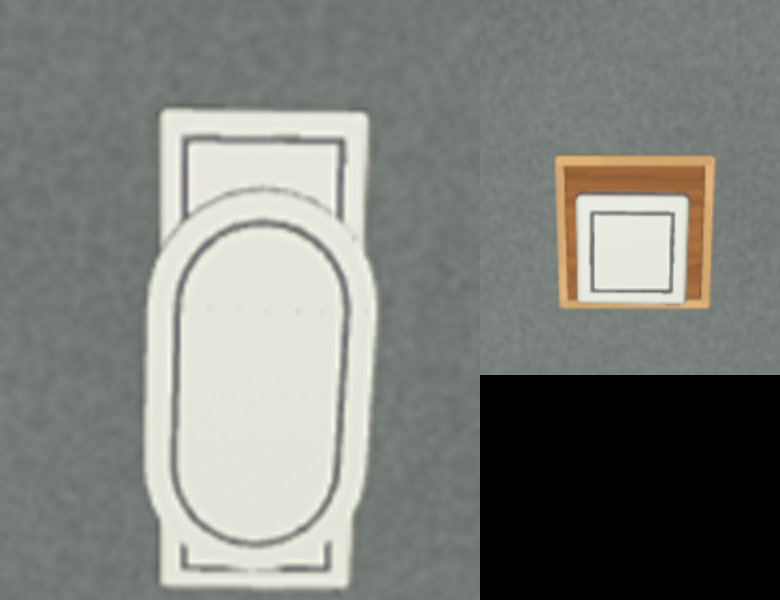

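The square box sits inside its tray. The oval's ring runs from (262,222) to (256,545) in the crop, with its sides at (176,390) and (344,390).

Run:
```python
from h import *
_,*C=cam('wrist')
W=lambda z,*p:unproj(np.array(p)/4+(225,80),z,*C)[:,:2]*1000
w=W(.084,(262,222),(256,545));f=w[0]-w[1];print(w.mean(0).round(1),np.linalg.norm(f),np.arctan2(f[1],f[0]).round(3))
w=W(.084,(176,390),(344,390));print(w.mean(0).round(1))
w=W(.084,(147,390),(372,390));print(w.mean(0).round(1))
rows(.6385,-.1835,.047,-1.211)
```

```text
[ 638.2 -183.4] 94.99541749982818 0.351
[ 638.1 -183.7]
[ 638.  -183.6]
d [-0.0016  0.0102  0.269 ] turn 0.001
```

In the tool's units: 0.269 m / 0.75 = 0.3587, 0.266 m / 0.75 = 0.3547.

>>> shift_gripper:
  increments: {"plan":[[-0.0027,0.0133,0.0667,0,0.085],[-0.0027,0.0133,0.1333,0,0.085],[-0.0027,0.0133,0.2,0,0.085],[-0.0027,0.0133,0.2667,0,0.085],[-0.0027,0.0133,0.3133,0,0.085],[-0.0027,0.0133,0.34,0,0.085],[-0.0027,0.0133,0.3547,0,0.085],[-0.0027,0.0133,0.3587,0,0.085],[-0.0027,0.0133,0.3587,0,0.085]]}
  force: 35

```text
clock: 16.5
ee_pos: [0.6394, -0.1845, 0.0487]
orientation: [3.14, -0.001, 0.36]
ft_force: [0.6, -0.2, 0.2]
gripper_width: 0.085
grasp_force: 0.0
```

>>> shift_gripper:
  increments: {"plan":[[0,0,0,0,0.07],[0,0,0,0,0.06],[0,0,0,0,0.055],[0,0,0,0,0.055],[0,0,0,0,0.055],[0,0,0,0,0.055]]}

```text
clock: 17.1
ee_pos: [0.6398, -0.1847, 0.0497]
orientation: [3.14, -0.003, 0.36]
ft_force: [-2.0, 1.7, 5.3]
gripper_width: 0.0656
grasp_force: 40.4
```

>>> shift_gripper:
  increments: {"plan":[[0,0,-0.0067,0,0.055],[0,0,-0.0133,0,0.055],[0,0,-0.0333,0,0.055],[0,0,-0.0667,0,0.055],[0,0,-0.12,0,0.055],[0,0,-0.1733,0,0.055],[0,0,-0.2,0,0.055],[0,0,-0.2,0,0.055]]}

```text
clock: 17.9
ee_pos: [0.6405, -0.1855, 0.2027]
orientation: [3.136, -0.006, 0.36]
ft_force: [0.5, 0.4, -3.3]
gripper_width: 0.0654
grasp_force: 40.5
```

Run:
```python
from h import *
# oval tray yaw -11.3deg; closing line across it
rows(.619,.211,.19,-.198+np.pi/2)
```

```text
d [ 0.1194 -0.3788  0.0112] turn 0.558
```

In the tool's units: -0.379 m / 0.75 = -0.5053, -0.35 m / 0.75 = -0.4667, 0.558 rad / 3.1416 = 0.1776.

>>> shift_gripper:
  increments: {"plan":[[0.008,-0.0267,0,0.0191,0.055],[0.024,-0.0773,0,0.0382,0.055],[0.0427,-0.1333,0,0.0637,0.055],[0.06,-0.1907,0,0.0891,0.055],[0.0773,-0.2467,0,0.1146,0.055],[0.0947,-0.3027,0,0.1401,0.055],[0.1133,-0.36,0,0.1655,0.055],[0.1307,-0.416,0,0.1776,0.055],[0.148,-0.4667,0,0.1776,0.055],[0.16,-0.5053,0,0.1776,0.055]]}

```text
clock: 18.9
ee_pos: [0.6164, 0.2147, 0.1958]
orientation: [3.141, 0.003, -0.197]
ft_force: [0.2, 0.8, -3.3]
gripper_width: 0.0656
grasp_force: 40.5
```

>>> shift_gripper:
  increments: {"plan":[[0,0,0,0,0.055],[0,0,0,0,0.055],[0,0,0,0,0.055]]}

```text
clock: 19.2
ee_pos: [0.6175, 0.2111, 0.1966]
orientation: [3.14, 0.001, -0.199]
ft_force: [-0.0, -0.1, -4.3]
gripper_width: 0.0657
grasp_force: 40.7
```

Run:
```python
from h import *
img,*C=cam('wrist');cv2.imwrite('pics/w10.png',img)
rows(.619,.211,.0147,-.198+np.pi/2)
```

```text
d [ 0.0015 -0.0005  0.1822] turn -0.002
```

View pics/w10.png

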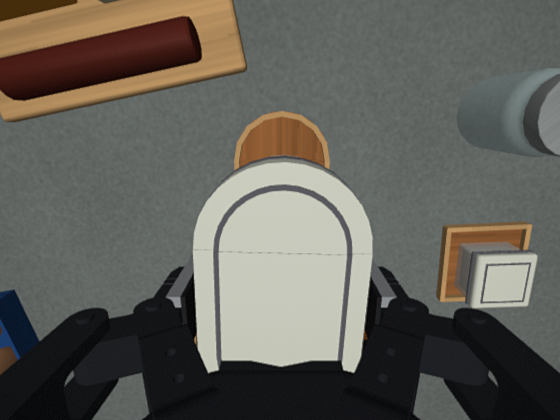

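The oval box is held level and lined up with the oval tray (tray end at (282,115)), and the square box sits squarely in its tray at (500,275). I'll lower it.

In the tool's units: 0.182 m / 0.75 = 0.2427, 0.179 m / 0.75 = 0.2387.

>>> shift_gripper:
  increments: {"plan":[[0.002,0,0.0533,0,0.055],[0.002,0,0.1067,0,0.055],[0.002,0,0.16,0,0.055],[0.002,0,0.2,0,0.055],[0.002,0,0.2267,0,0.055],[0.002,0,0.2387,0,0.055],[0.002,0,0.2427,0,0.055],[0.002,0,0.2427,0,0.055]]}

```text
clock: 20.05
ee_pos: [0.6199, 0.2115, 0.0163]
orientation: [-3.141, -0.001, -0.199]
ft_force: [0.0, 0.1, -3.0]
gripper_width: 0.0654
grasp_force: 40.6
```

>>> shift_gripper:
  increments: {"plan":[[0,0,0.0013,0,0.055],[0,0,0.0027,0,0.055],[0,0,0.004,0,0.055],[0,0,0.004,0,0.055]]}

```text
clock: 20.45
ee_pos: [0.6193, 0.212, 0.0128]
orientation: [-3.141, -0.0, -0.198]
ft_force: [0.4, -0.1, -3.9]
gripper_width: 0.0657
grasp_force: 40.7
```

In the tool's units: 0.0015 m / 0.75 = 0.002, 0.001 m / 0.75 = 0.0013.

>>> shift_gripper:
  increments: {"plan":[[0,0,0.0013,0,0.055],[0,0,0.002,0,0.055],[0,0,0.002,0,0.055]]}

```text
clock: 20.75
ee_pos: [0.6194, 0.212, 0.012]
orientation: [-3.141, -0.001, -0.198]
ft_force: [-4.2, 0.0, 4.9]
gripper_width: 0.0658
grasp_force: 41.6
```

In the tool's units: -0.2 m / 0.75 = -0.2667, -0.16 m / 0.75 = -0.2133.

>>> shift_gripper:
  increments: {"plan":[[0,0,0,0,0.075],[0,0,0,0,0.085],[0,0,0,0,0.085],[0,0,-0.0267,0,0.085],[0,0,-0.08,0,0.085],[0,0,-0.1467,0,0.085],[0,0,-0.2133,0,0.085],[0,0,-0.2667,0,0.085],[0,0,-0.2667,0,0.085]]}

```text
clock: 21.65
ee_pos: [0.6222, 0.2126, 0.2187]
orientation: [-3.136, -0.012, -0.198]
ft_force: [0.9, 0.7, 1.1]
gripper_width: 0.0849
grasp_force: 0.0
```

Run:
```python
from h import *
img,*C=cam('wrist');cv2.imwrite('pics/w11.png',img)
rows(.638,-.175,.28,-1.22)
```

```text
d [ 0.0936  0.3761 -0.0657] turn -0.549
```

In the tool's units: 0.376 m / 0.75 = 0.5013, 0.365 m / 0.75 = 0.4867, -0.549 rad / 3.1416 = -0.1748.

>>> shift_gripper:
  increments: {"plan":[[0.0067,0.0267,-0.0267,-0.0159,0.085],[0.02,0.08,-0.0533,-0.0318,0.085],[0.0347,0.14,-0.08,-0.0573,0.085],[0.0493,0.2,-0.0867,-0.0828,0.085],[0.064,0.26,-0.0867,-0.1082,0.085],[0.08,0.32,-0.0867,-0.1337,0.085],[0.0947,0.38,-0.0867,-0.1592,0.085],[0.1093,0.44,-0.0867,-0.1748,0.085],[0.1213,0.4867,-0.0867,-0.1748,0.085],[0.1248,0.5013,-0.0867,-0.1748,0.085]]}

```text
clock: 22.7
ee_pos: [0.6361, -0.1792, 0.2734]
orientation: [-3.14, 0.003, 0.347]
ft_force: [-0.6, 0.2, -0.4]
gripper_width: 0.0847
grasp_force: 0.0
```

>>> shift_gripper:
  increments: {"plan":[[0,0,0,0,0.085],[0,0,0,0,0.085],[0,0,0,0,0.085]]}

```text
clock: 23.0
ee_pos: [0.6371, -0.1732, 0.2759]
orientation: [-3.141, 0.0, 0.353]
ft_force: [0.4, 0.5, 0.5]
gripper_width: 0.0847
grasp_force: 0.0
```

Run:
```python
from h import *
img,*C=cam('wrist')
m=cv2.inRange(cv2.cvtColor(img,cv2.COLOR_BGR2HSV),(0,0,190),(180,40,255))
for c in cv2.findContours(m,cv2.RETR_EXTERNAL,cv2.CHAIN_APPROX_NONE)[0]:
    if cv2.contourArea(c)>1500: print(cv2.boundingRect(c),*plane_rect(c,.042,C))
a=cv2.resize(img[60:280,140:420],(420,330));b=cv2.imread('pics/w11.png')[60:280,180:380];cv2.imwrite('pics/w12.png',np.hstack([a,cv2.resize(b,(300,330))]))
rows(.6395,-.184,.005,-1.22)
```

```text
(67, 212, 60, 58) [480.5  13.2] [58.9 57.4] -9.2
(264, 108, 57, 130) [ 639.9 -183.7] [152.2  62.8] 19.9
(145, 0, 109, 24) [767.1 -36.1] [109.4  20.8] -69.8
d [-0.0016  0.011   0.2711] turn 0.002
```

View pics/w12.png

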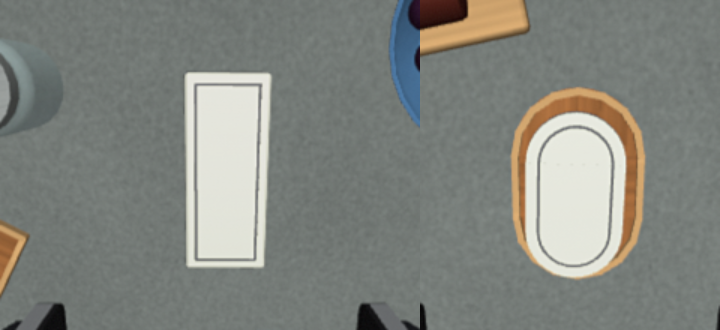

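The oval box sits flat inside its tray. The long box is alone now, at (640,-184) mm and yaw 0.347, so I'll grasp it.

In the tool's units: 0.269 m / 0.75 = 0.3587, 0.267 m / 0.75 = 0.356.

>>> shift_gripper:
  increments: {"plan":[[-0.002,0.0147,0.0667,0,0.085],[-0.002,0.0147,0.1333,0,0.085],[-0.002,0.0147,0.2,0,0.085],[-0.002,0.0147,0.2667,0,0.085],[-0.002,0.0147,0.32,0,0.085],[-0.002,0.0147,0.3467,0,0.085],[-0.002,0.0147,0.356,0,0.085],[-0.002,0.0147,0.3587,0,0.085],[-0.002,0.0147,0.3587,0,0.085]]}
  force: 45

```text
clock: 23.95
ee_pos: [0.6404, -0.1858, 0.0086]
orientation: [3.14, -0.002, 0.352]
ft_force: [0.7, -0.5, 0.3]
gripper_width: 0.0851
grasp_force: 0.0
```

>>> shift_gripper:
  increments: {"plan":[[0,0,0,0,0.07],[0,0,0,0,0.06],[0,0,0,0,0.055],[0,0,0,0,0.055],[0,0,0,0,0.055],[0,0,0,0,0.055]]}

```text
clock: 24.55
ee_pos: [0.6404, -0.1861, 0.0092]
orientation: [3.14, -0.003, 0.351]
ft_force: [-0.8, 2.0, 6.9]
gripper_width: 0.0654
grasp_force: 53.0
```

>>> shift_gripper:
  increments: {"plan":[[0,0,-0.0067,0,0.055],[0,0,-0.0133,0,0.055],[0,0,-0.0333,0,0.055],[0,0,-0.0667,0,0.055],[0,0,-0.12,0,0.055],[0,0,-0.1467,0,0.055],[0,0,-0.1467,0,0.055]]}

```text
clock: 25.25
ee_pos: [0.6414, -0.1869, 0.122]
orientation: [3.136, -0.006, 0.351]
ft_force: [-0.9, -0.1, -3.5]
gripper_width: 0.0654
grasp_force: 52.0
```

Run:
```python
from h import *
# long tray yaw 17deg
rows(.427,-.337,.12,.298+np.pi/2)
```

```text
d [-0.2529  0.0673  0.0008] turn 0.053
```

In the tool's units: -0.253 m / 0.75 = -0.3373, -0.235 m / 0.75 = -0.3133, 0.053 rad / 3.1416 = 0.0169.

>>> shift_gripper:
  increments: {"plan":[[-0.0267,0.0067,0,0,0.055],[-0.08,0.0213,0,0,0.055],[-0.14,0.0373,0,0,0.055],[-0.2,0.0533,0,0.0064,0.055],[-0.26,0.0693,0,0.0159,0.055],[-0.3133,0.084,0,0.0169,0.055],[-0.3373,0.0893,0,0.0169,0.055],[-0.3373,0.0893,0,0.0169,0.055],[-0.3373,0.0893,0,0.0169,0.055]]}

```text
clock: 26.15
ee_pos: [0.4244, -0.3356, 0.1164]
orientation: [-3.14, 0.0, 0.297]
ft_force: [-0.7, 0.4, -3.6]
gripper_width: 0.0652
grasp_force: 51.8
```

Run:
```python
from h import *
img,*C=cam('scene');i2,*_=cam('side')
cv2.imwrite('pics/w13.png',np.hstack([cv2.resize(img[150:270,100:240],(420,360)),cv2.resize(i2[70:190,280:420],(380,326)) if 0 else cv2.resize(i2[70:190,290:410],(360,360))]))
rows(.427,-.337,.0165,.298+np.pi/2)
```

```text
d [0.001  0.0023 0.1001] turn 0.001
```

View pics/w13.png

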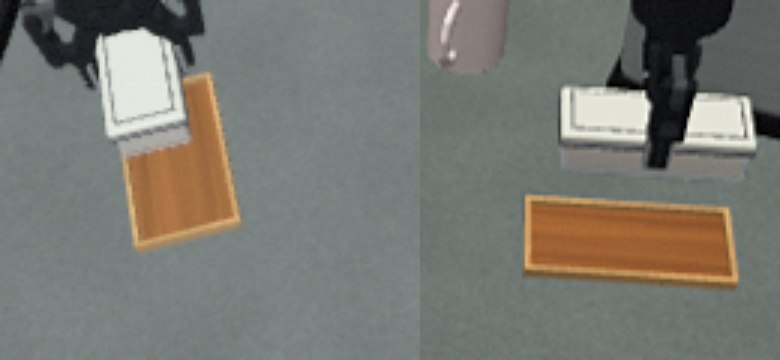

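The long box is level and parallel with its tray in both views, so I'll lower it.

In the tool's units: 0.1 m / 0.75 = 0.1333, 0.098 m / 0.75 = 0.1307.

>>> shift_gripper:
  increments: {"plan":[[0.0013,0.0027,0.04,0,0.055],[0.0013,0.0027,0.08,0,0.055],[0.0013,0.0027,0.1067,0,0.055],[0.0013,0.0027,0.1227,0,0.055],[0.0013,0.0027,0.1307,0,0.055],[0.0013,0.0027,0.1333,0,0.055],[0.0013,0.0027,0.1333,0,0.055]]}

```text
clock: 26.95
ee_pos: [0.4269, -0.3377, 0.0176]
orientation: [3.141, -0.001, 0.298]
ft_force: [0.8, -0.3, -2.0]
gripper_width: 0.0655
grasp_force: 51.7
```

>>> shift_gripper:
  increments: {"plan":[[0,0,0.0013,0,0.055],[0,0,0.0027,0,0.055],[0,0,0.0033,0,0.055],[0,0,0.0033,0,0.055]]}

```text
clock: 27.35
ee_pos: [0.4263, -0.3376, 0.0148]
orientation: [3.141, -0.0, 0.298]
ft_force: [-0.2, 0.7, -3.7]
gripper_width: 0.0651
grasp_force: 51.7
```

In the tool's units: 0.002 m / 0.75 = 0.0027, 0.001 m / 0.75 = 0.0013.

>>> shift_gripper:
  increments: {"plan":[[0,0,0.0013,0,0.055],[0,0,0.0027,0,0.055],[0,0,0.0027,0,0.055]]}

```text
clock: 27.65
ee_pos: [0.4264, -0.3376, 0.0132]
orientation: [3.141, -0.0, 0.298]
ft_force: [-1.7, 1.1, 3.9]
gripper_width: 0.0656
grasp_force: 52.5
```

Units first: shifts go in shares of 0.75 m and turns go in shares of 180 degrees. So -0.2 m / 0.75 = -0.2667, -0.16 m / 0.75 = -0.2133.

>>> shift_gripper:
  increments: {"plan":[[0,0,0,0,0.075],[0,0,0,0,0.085],[0,0,0,0,0.085],[0,0,-0.0267,0,0.085],[0,0,-0.08,0,0.085],[0,0,-0.1467,0,0.085],[0,0,-0.2133,0,0.085],[0,0,-0.2667,0,0.085],[0,0,-0.2667,0,0.085],[0,0,-0.2667,0,0.085]]}

```text
clock: 28.65
ee_pos: [0.4265, -0.3377, 0.2133]
orientation: [3.14, -0.001, 0.298]
ft_force: [0.4, -0.2, -0.7]
gripper_width: 0.0852
grasp_force: 0.0
```

Run:
```python
from h import *
img,*C=cam('side');i2,*D=cam('wrist')
cv2.imwrite('pics/w14.png',np.hstack([img[100:420,150:420],i2[60:380,140:420]]))
m=cv2.inRange(cv2.cvtColor(i2,cv2.COLOR_BGR2HSV),(0,0,190),(180,40,255))
for c in cv2.findContours(m,cv2.RETR_EXTERNAL,cv2.CHAIN_APPROX_NONE)[0]:
    if cv2.contourArea(c)>1500: print(cv2.boundingRect(c),*plane_rect(c,.046,D))
```

```text
(247, 106, 70, 155) [ 426.3 -337. ] [152.   62.8] 17.1
```

View pics/w14.png

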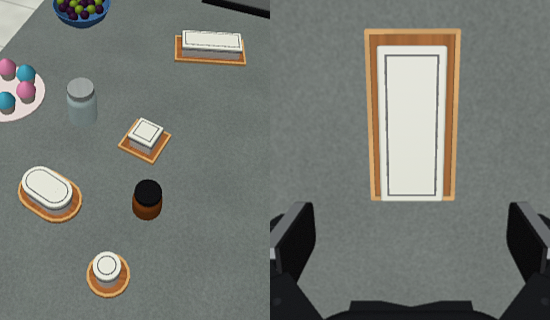

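All four containers sit inside their own trays, both jars are standing where they were, and the gripper is clear. I'm handing it in.

```bash
python3 -c "
from plant import env
print(env.job_done())"
```

```text
the job is handed in; nothing more can be done
None
```

All four containers were set down one at a time, top down, in their own trays; the last pictures show them level and off the lips with both jars standing, and the job was handed in at about 29 s (it printed no verdict).

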